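# Offer the strap hinge to the jamb leaf and hold it for the pin

## Robot

A 7-joint arm with a two-finger parallel gripper is mounted at the origin on the work surface. World frame = base frame: x ahead of the robot, y to its left, z up, the work surface at z = 0. Lengths are in mm, angles in rad, forces in N, time in s.
With the tool pointing down it reaches from about 400 to 875 mm from the base axis. Payload 4.4 kg.
Tool frame: the origin (TCP) lies at the very end of the fingers, on their centre line; the grasp point (between the pads) lies 19 mm behind it; z points along the fingers, y is the line along which they close (so a half turn about z gives the same grasp; the last joint's range is limited). The gripper opens to 85 mm and grips with 20 to 120 N. Pads are 22 mm wide; open, the fingers measure 114 mm over their backs; the gripper's body (76 mm by 85 mm) begins 54 mm behind the grasp point. The pads swing forward as they close: fully open they stand 13 mm farther back than shut.
Start: joints at [-1.238, 0.628, 0.038, 1.517, -0.027, 0.996, -0.02], TCP at [252.381, 599.018, 208.013] pointing down, gripper open.
Joint ranges: [-3.06, 3.06], [-0.37, 2.12], [-1.25, 1.32], [0.18, 2.47], [-1.1, 4.24], [0.23, 1.98], [-2.94, 2.94]. Speed limits (rad/s): [2.57, 2.57, 3.14, 3.14, 3.14, 3.14, 3.14].

## Interface

Orientations are given as [roll, pitch, yaw] about the fixed x, y, z axes, in that order (R = Rz(yaw) Ry(pitch) Rx(roll)).
In Python, from cell import read_state, get_image, camera_params, finish_job gives the robot as it stands.
- The arm moves only by the tool arm_command, never from a script. Its argument "deltas" is a list of rows, each an object of numbers: "dx", "dy", "dz": the shift along the world's x, y, z in m; "yaw": the turn about the world's z in degrees; "jaw": the opening, from 0 (shut) to 1 (fully open). A call has 1 to 20 rows; each row is the pose to reach, as a shift and turn from the pose commanded when the call began; what a row does not reach only later rows make up. A row lasts 1/10 s, in which the tool goes at most 50 mm and 8.59 degrees, less where a joint would pass 70% of its speed; a pose out of reach is approached as far as the arm can. A call with a gripper value outside its range is refused whole. The fingers move at their own pace and stop on an object; the grip force is fixed at half the most. Time passes only in rows, so rows that repeat a pose let the fingers close. It gives the time, the measured TCP pose, the force, the opening and the grip force at its end, in the units of the state.
- read_state(): the state, without advancing time (a new reading comes with each control period).
- get_image(name): name is "side" or "top"; returns (picture, depth): 420x560x3 uint8, red, green, blue; 420x560 float32, mm along the optical axis (not along the pixel's ray), 0 where there is no reading.
- camera_params(name): a dict with "camera_matrix" (3x3 intrinsics, pixels), "k1" (the pictures are not rectified: a ray, as slopes to the right and down, at radius r is drawn at 1 + k1 r^2 times it, then the intrinsics apply), "extrinsics" (4x4, takes a point from camera to world coordinates). Camera axes: x right, y down, z forward; pixel columns grow to the right and rows downward; lengths in mm; the calibration is good to about 2 mm. A picture is of the moment at which its call begins. camera_params takes no time and is no camera call.
- finish_job(): hands the job in; it is judged then, once.
The state is a dict: "clock": time; "qpos": joint angles; "qd": joint speeds; "tau": joint torques, N m; "eef_pos": TCP position; "tool_rot": TCP orientation; "force": force on the tool from outside, world axes, zero at the start; "torque": the same for the moment, N m; "width": finger opening in mm; "gripper_force": force on a finger pad.
Only numpy, scipy, OpenCV 4.12 (cv2) and the standard library are available. Lean on these libraries where they do the work, as an engineer would, in place of code of your own. Each camera call takes 0.05 s, during which the arm holds its last target. There are 200 camera calls.

## Task

Take the loose strap leaf of the hinge off its two battens and bring its single knuckle in between the two knuckles of the leaf on the jamb block, right way up, level and standing straight out from the block, so that all three knuckle holes line up for the pin. Do not put it down or let go: finish while still holding it there steadily in the gripper, without pushing hard on the jamb leaf, so that a workmate could slide the pin through. Leave the pin, the gouge, the bowl and the tin where they are.

Things in the scene. Friction and masses are not known exactly. Their poses are not given: they have to be found in the camera images.
- jamb: Fixed wooden block, 90 x 140 x 70 mm high, a 6 mm dark steel hinge leaf on top (underside 70 mm up), whose two knuckles (22 mm tubes, 13 mm hole, 30 mm long) overhang the front, 34 mm gap between. Origin on the bench below mid-gap on the knuckle axis; x over the block, y along the axis. Block front face at x = +14.5 mm; leaf edge in the gap at +12.5 mm; nothing at x < -11 mm.
- jamb_axis (a point): Middle of the gap between the two jamb knuckles, on their common axis: 81 mm above the bench and the jamb's origin. Axes as the jamb's. The knuckles' bottoms are level with the jamb leaf's underside.
- battens: Fixed pair of pale wooden battens, each 22 x 90 mm (x, y) and 30 mm high, centred at x = -55 and +55 mm, with open bench between them. Origin on the bench midway between them.
- strap: Loose dark steel strap leaf, about 0.2 to 0.36 kg, flat across the battens (30 mm up), knuckle curled up. Plate 6 mm thick, 40 mm wide with parallel edges from x = -43 to +42 mm, 28 mm wide beyond, round end at x = -92 mm; a knuckle at the +x end. Origin in the underside, mid wide part, balance point about 12 mm towards the knuckle; x to the knuckle, z up.
- strap_knuckle (a point): Centre of the strap's knuckle hole, x = +80, y = 0, z = +11 mm from the strap's origin, axes as the strap's. The knuckle is a tube along y, 22 mm outside, 13 mm hole, 28 mm long, its bottom level with the plate's underside.
- strap_end_l (a point): Centre of the hole at the knuckle's one end face, 14 mm from strap_knuckle along the strap's +y.
- strap_end_r (a point): Centre of the hole at the knuckle's other end face, 14 mm from strap_knuckle along the strap's -y.
- pin: Bystander: loose hinge pin, a steel rod 9 mm thick and 119 mm long with a 35 mm bent end, lying on the bench. Origin under the middle of the rod.
- gouge: Bystander: turning gouge, pale wooden handle and flat steel blade, 280 mm long, 30 mm high, lying along its x. Origin on the bench where handle meets blade.
- bowl: Bystander: small wooden bowl, 100 mm wide, 45 mm high. Origin under its middle.
- waxtin: Bystander: aluminium tin, 66 mm wide, 50 mm high. Origin under its middle.
Things that resemble listed ones, but are neither listed nor needed, are in the scene too. Of the things shaped like the strap, the steel one is meant.

How it is judged (in metres and radians):
On the way:
1. the strap is lifted clear of the battens in the gripper (height (world z) of strap above 0.045 m and contact force between the fingers and strap above 5 N and contact force between strap and battens below 0.1 N), for 0.2 s.
At the end, for the whole second after the job is handed in: Strap held still by the fingers (over 5 N), clear of the battens, right way up, level within 0.17 rad, out in front of the block; knuckle within 4.5 mm of mid-gap, both ends of its hole within 3.5 mm of the jamb axis in height and depth; under 12 N on the jamb (x of strap_end_l in the frame of jamb_axis between -0.0035 and 0.0035 m and z of strap_end_l in the frame of jamb_axis between -0.0035 and 0.0035 m and x of strap_end_r in the frame of jamb_axis between -0.0035 and 0.0035 m and z of strap_end_r in the frame of jamb_axis between -0.0035 and 0.0035 m and y of strap_knuckle in the frame of jamb_axis between -0.0045 and 0.0045 m and x of strap in the frame of jamb below -0.06 m and angle between strap's own z axis and vertical below 0.17 rad and contact force between the fingers and strap above 5 N and contact force between strap and jamb below 12 N and contact force between strap and battens below 0.1 N and linear speed of strap below 0.02 m/s); the arm keeps its last pose, push and grip.
It fails at once if the pin is disturbed (moved more than 20 mm) (distance of pin from where it was at the start of the episode above 0.02 m).
It fails at once if the gouge is disturbed (moved more than 20 mm) (distance of gouge from where it was at the start of the episode above 0.02 m).
It fails at once if the bowl is disturbed (moved more than 20 mm) (distance of bowl from where it was at the start of the episode above 0.02 m).
It fails at once if the waxtin is disturbed (moved more than 20 mm) (distance of waxtin from where it was at the start of the episode above 0.02 m).
It also fails if it takes over 40 s, if anything falls off the work surface, if the arm or the gripper's body presses on something with over 40 N, if the wrist force passes 120 N, or if a joint passes its speed limit or range.

## Working session

There is one attempt and no reset: what is moved stays moved. The work goes in short steps, Python scripts to look and compute and a tool call to move; the robot and the scene stay as the last step left them, time stands still between calls to the robot, and variables do not carry over. Pictures are saved under pics/ and viewed, at most 10 in all, crops included, and the job is handed in when it is done.

Besides the shell and the picture viewer there is one more tool, called after "Emit:" as name(argument=value, ...), one argument or row to a line, values as JSON. arm_command: Moves the arm, as the interface text tells. Its arguments: {"type":"object","properties":{"deltas":{"type":"array"}},"required":["deltas"]}

```bash
mkdir -p pics; cat > h.py <<'E'
import numpy as np, cv2
from cell import *
def grab(n,f):
    p,d=get_image(n); cv2.imwrite(f'pics/{f}.png',p[:,:,::-1]); np.savez(f'pics/{f}.npz',p=p,d=d); return p,d
def rays(n,px):
    c=camera_params(n);K=np.array(c['camera_matrix']);E=np.array(c['extrinsics'])
    u=cv2.undistortPoints(np.array(px,float).reshape(-1,1,2),K,np.array([c['k1'],0,0,0,0.])).reshape(-1,2)
    return E[:3,3],np.c_[u,np.ones(len(u))],E
def onplane(n,px,z):
    o,r,E=rays(n,px); w=r@E[:3,:3].T; return o+w*((z-o[2])/w[:,2])[:,None]
def bydepth(n,px,d):
    o,r,E=rays(n,px); return o+(r*np.array(d,float).reshape(-1,1))@E[:3,:3].T
def proj(n,P):
    c=camera_params(n);K=np.array(c['camera_matrix']);E=np.linalg.inv(np.array(c['extrinsics']))
    return cv2.projectPoints(np.array(P,float).reshape(-1,1,3),cv2.Rodrigues(E[:3,:3])[0],E[:3,3],K,np.array([c['k1'],0,0,0,0.]))[0].reshape(-1,2)
E
python3 - <<'E'
from h import *
s=read_state(); print(s['clock'],s['eef_pos'],s['tool_rot'],s['width'])
for n in('top','side'):
    grab(n,n+'0'); c=camera_params(n); print(n,c['camera_matrix'],c['k1'],np.round(c['extrinsics'],3).tolist())
E
```

```text
0.0 [252.11439634 598.38029734 207.08810218] [-3.13966803e+00  8.64325392e-06  2.74280989e+00] 85.73938935158935
top [[486.26126936   0.         284.73703492]
 [  0.         486.26126936 208.60805957]
 [  0.           0.           1.        ]] 0.01594334266252901 [[0.017, -0.999, 0.049, 456.929], [-1.0, -0.018, -0.018, 5.367], [0.019, -0.048, -0.999, 1311.872], [0.0, 0.0, 0.0, 1.0]]
side [[413.39581511   0.         280.27711056]
 [  0.         413.39581511 214.74664697]
 [  0.           0.           1.        ]] -0.09440273532861819 [[0.987, -0.102, 0.122, 391.721], [-0.157, -0.496, 0.854, -903.59], [-0.026, -0.862, -0.506, 596.701], [0.0, 0.0, 0.0, 1.0]]
```

View pics/top0.png

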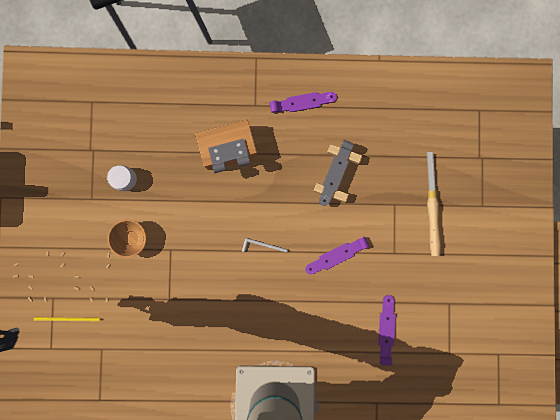

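View pics/side0.png

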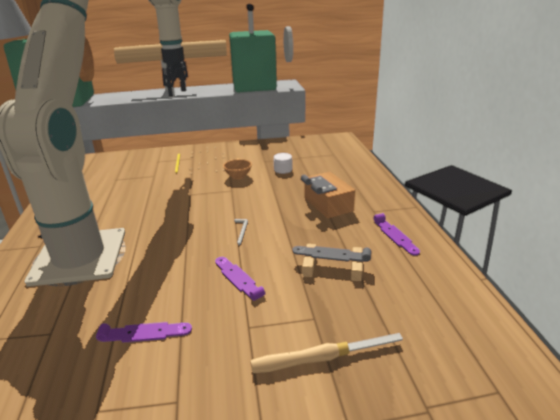

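```bash
python3 - <<'E'
from h import *
p=np.load('pics/top0.npz')['p']; d=np.load('pics/top0.npz')['d']
x0,y0,w,h=185,110,195,110
cv2.imwrite('pics/crop1.png',cv2.resize(p[y0:y0+h,x0:x0+w,::-1],None,fx=4,fy=4,interpolation=cv2.INTER_CUBIC))
hsv=cv2.cvtColor(p,cv2.COLOR_RGB2HSV)
sub=d[y0:y0+h,x0:x0+w]; vv,uu=np.mgrid[y0:y0+h,x0:x0+w]
P=bydepth('top',np.c_[uu.ravel(),vv.ravel()],sub.ravel()).reshape(h,w,3)
S=hsv[y0:y0+h,x0:x0+w,1]
for nm,xr,lo in(('strap',(310,370),25),('jamb',(185,280),60)):
    m=(S<90)&(P[:,:,2]>lo)&(uu>xr[0])&(uu<xr[1])
    n,l,st,c=cv2.connectedComponentsWithStats(m.astype(np.uint8)); i=1+np.argmax(st[1:,4]); m=l==i
    q=P[m]; print(nm,st[i],q.mean(0).round(1),np.percentile(q[:,2],[5,25,50,75,95]).round(1), cv2.minAreaRect(q[:,:2].astype(np.float32)))
    print(cv2.minAreaRect(np.c_[uu[m],vv[m]].astype(np.float32)))
E
```

```text
strap [134  30  34  66 889] [ 616.3 -149.2   39.7] [31.3 34.1 35.9 37.9 49.3] ((563.2552490234375, -110.37615966796875), (66.29408264160156, 307.265869140625), 54.74714279174805)
((334.89044189453125, 172.95892333984375), (15.917598724365234, 69.05429077148438), 20.556045532226562)
jamb [ 23  29  42  34 860] [652.2 127.9  84.4] [71.9 74.5 76.7 80.5 92.2] ((562.4546508789062, 95.664306640625), (260.1878967285156, 97.26091766357422), 20.056957244873047)
((228.58509826660156, 155.44400024414062), (26.28158950805664, 37.48991394042969), 75.0685806274414)
```

View pics/crop1.png

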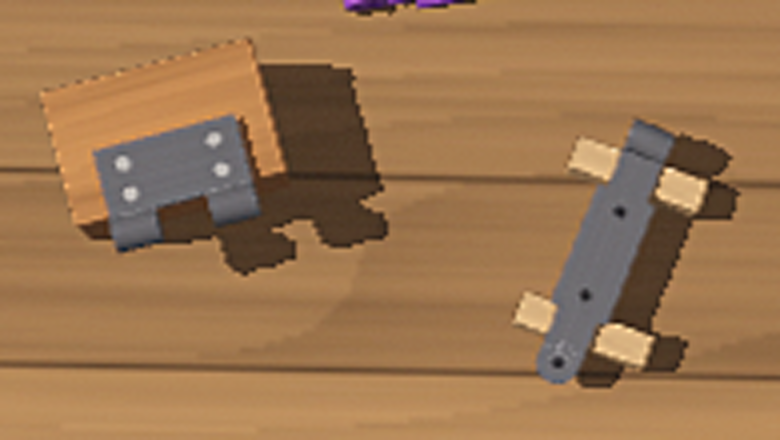

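The steel strap is the grey leaf on the two battens at (340,173). The three similar leaves at (304,102), (338,256) and (388,330) are purple and lie on the bench, so they are ruled out. The crop confirms it: round end at about (324,201), knuckle at about (348,145). The jamb's knuckles are at about (219,169) and (244,160).

```bash
cat >> h.py <<'E'
def mask(p,box,smax=80):
    x,y,w,h=box; F=4
    im=cv2.resize(p[y:y+h,x:x+w],None,fx=F,fy=F,interpolation=cv2.INTER_CUBIC)
    s=cv2.cvtColor(im,cv2.COLOR_RGB2HSV)[:,:,1]
    m=cv2.morphologyEx((s<smax).astype(np.uint8),cv2.MORPH_OPEN,np.ones((7,7)))
    n,l,st,c=cv2.connectedComponentsWithStats(m); i=1+np.argmax(st[1:,4])
    m=(l==i).astype(np.uint8); cn=max(cv2.findContours(m,0,2)[0],key=cv2.contourArea)
    m=cv2.drawContours(m*0,[cn],-1,1,-1)
    return m,lambda q:(np.array(q,float)+.5)/F-.5+[x,y],cn.reshape(-1,2)
def fitaxis(P,xe,side_lo,side_hi,yaw):
    """iterate: midline of contour points with xe range; returns yaw and mid offset, using left/right edges"""
    c=P.mean(0)
    for _ in range(6):
        a=np.array([np.cos(yaw),np.sin(yaw)]);b=np.array([-a[1],a[0]])
        X=(P-c)@a;Y=(P-c)@b; X0=X.max(); k=(X-X0>side_lo)&(X-X0<side_hi)
        L=k&(Y>0);R=k&(Y<0)
        l=np.polyfit(X[L],Y[L],1);r=np.polyfit(X[R],Y[R],1); yaw+=np.arctan((l[0]+r[0])/2)
    return yaw,c+b*(l[1]+r[1])/2,a,l[1]-r[1],X.min(),X.max()
E
python3 - <<'E'
from h import *
p=np.load('pics/top0.npz')['p']
m,f,cn=mask(p,(310,130,60,85)); print('strap px',f([cn.min(0),cn.max(0)]).tolist())
P=onplane('top',f(cn),36)[:,:2]
yaw,c,a,w,xm,xM=fitaxis(P,0,-128,-60,np.arctan2(150,-60))
# expected X: edges of the wide part at -43..42 => from max 91: -134..-49
yaw=0
P0=P; d=onplane('top',[[347,146],[325,200]],36)[:,:2]; yaw=np.arctan2(*(d[0]-d[1])[::-1])
yaw,c,a,w,xm,xM=fitaxis(P,0,-128,-58,yaw); print('strap yaw',np.degrees(yaw),'width',w,'len',xM-xm)
kx=(onplane('top',f(cn),43)[:,:2]@a).max(); rx=(onplane('top',f(cn),32)[:,:2]@a).min(); print('len2',kx-rx)
ob=np.array([-a[1],a[0]]); O=a*((kx-90.9)+(rx+92))/2+ob*(c@ob); print('strap origin',O,'knuckle',O+80*a)
# jamb
m,f,cn=mask(p,(200,130,70,50)); print('jamb px',f([cn.min(0),cn.max(0)]).tolist())
P=onplane('top',f(cn),76)[:,:2]; r=cv2.minAreaRect(P.astype(np.float32)); print(r)
d=onplane('top',[[230,155],[235,175]],76)[:,:2];
k=onplane('top',[[219,172],[250,163]],79)[:,:2]; y=np.arctan2(*(k[0]-k[1])[::-1])-np.pi/2; 
yaw,c,a,w,xm,xM=fitaxis(P,0,-38,-8,y); print('jamb yaw',np.degrees(yaw),'init',np.degrees(y),'width',w,'len',xM-xm)
ob=np.array([-a[1],a[0]]); Q=onplane('top',f(cn),79)[:,:2]
Y=Q@ob-c@ob
for s in(1,-1):
    k=(s*Y>22)&(s*Y<42); print('front edge',s,np.percentile(Q[k]@a,1))
E
```

```text
strap px [[318.875, 139.875], [353.125, 205.375]]
strap yaw -21.36923451011666 width 40.861958004772944 len 184.37510651362655
len2 182.39657670890858
strap origin [ 615.47709624 -149.98929675] knuckle [ 689.97722468 -179.13944018]
jamb px [[208.375, 138.625], [249.625, 171.625]]
((650.321533203125, 128.3275604248047), (68.13357543945312, 97.18053436279297), 16.09954071044922)
jamb yaw 16.520106189898154 init 17.45735443832775 width 93.6329791689009 len 68.54254136604207
front edge 1 626.5068139475966
front edge -1 625.2305660241967
```

Emit:
arm_command(
  deltas=[
    {"dx": 0.02, "dy": -0.04},
    {"dx": 0.04, "dy": -0.08},
    {"dx": 0.06, "dy": -0.12},
    {"dx": 0.08, "dy": -0.16},
    {"dx": 0.1, "dy": -0.2},
    {"dx": 0.12, "dy": -0.24},
    {"dx": 0.14, "dy": -0.28},
    {"dx": 0.16, "dy": -0.32},
    {"dx": 0.18, "dy": -0.36},
    {"dx": 0.2, "dy": -0.4},
    {"dx": 0.22, "dy": -0.44},
    {"dx": 0.24, "dy": -0.48},
    {"dx": 0.26, "dy": -0.52},
    {"dx": 0.28, "dy": -0.56},
    {"dx": 0.3, "dy": -0.6},
    {"dx": 0.32, "dy": -0.64},
    {"dx": 0.34, "dy": -0.68},
    {"dx": 0.36, "dy": -0.72, "yaw": 1},
    {"dx": 0.374, "dy": -0.753, "yaw": 1.5},
    {"dx": 0.374, "dy": -0.753, "yaw": 1.5},
  ],
)

```text
invalid input at $.deltas[0]: expected keys dx, dy, dz, yaw, jaw
```

```bash
python3 - <<'E'
from h import *
s=read_state(); print({k:np.round(s[k],4) for k in('clock','qpos','eef_pos','tool_rot','force')})
t=np.radians(16);a=np.array([np.cos(t),np.sin(t)]);b=np.array([-a[1],a[0]])
p=np.load('pics/top0.npz')['p']; m,f,cn=mask(p,(200,130,70,50))
P=onplane('top',f(cn),76)[:,:2]; Y=P@b; X=P@a; k=(X-X.max()>-38)&(X-X.max()<-8)
ym=(np.median(Y[k&(Y>Y.mean())])+np.median(Y[k&(Y<Y.mean())]))/2
Q=onplane('top',f(cn),79)[:,:2];Yq=Q@b-ym
fr=[np.percentile((Q@a)[(s*Yq>22)&(s*Yq<42)],1) for s in(1,-1)]; print(fr)
print('jamb axis',a*(np.mean(fr)+10.9)+b*ym, ym)
p,d=grab('side','side1')
E
```

```text
{'clock': np.float64(0.1), 'qpos': array([-1.2378,  0.6293,  0.0384,  1.5183, -0.027 ,  0.9963, -0.02  ]), 'eef_pos': array([252.1207, 598.4627, 207.183 ]), 'tool_rot': array([-3.1399,  0.    ,  2.7429]), 'force': array([ 0.6425,  0.2622, -0.3945])}
[np.float64(626.7871304398047), np.float64(626.04825340005)]
jamb axis [628.26004814 121.15691813] -56.70843383500056
```

View pics/side1.png

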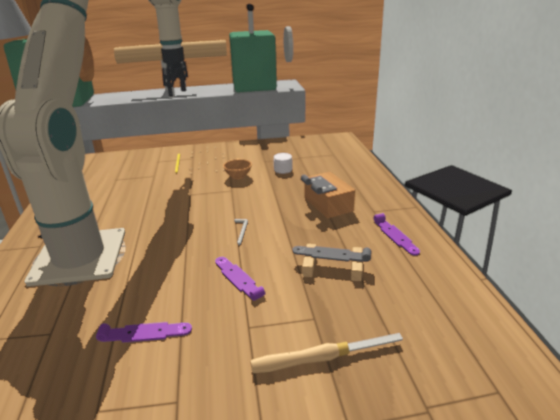

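The move was refused because every row needs all five keys, so the picture shows the same scene as before: strap on its battens at (330,255), jamb at (325,190).

Emit:
arm_command(
  deltas=[
    {"dx": 0.02, "dy": -0.04, "dz": 0, "yaw": 0, "jaw": 1},
    {"dx": 0.04, "dy": -0.08, "dz": 0, "yaw": 0, "jaw": 1},
    {"dx": 0.06, "dy": -0.12, "dz": 0, "yaw": 0, "jaw": 1},
    {"dx": 0.08, "dy": -0.16, "dz": 0, "yaw": 0, "jaw": 1},
    {"dx": 0.1, "dy": -0.2, "dz": 0, "yaw": 0, "jaw": 1},
    {"dx": 0.12, "dy": -0.24, "dz": 0, "yaw": 0, "jaw": 1},
    {"dx": 0.14, "dy": -0.28, "dz": 0, "yaw": 0, "jaw": 1},
    {"dx": 0.16, "dy": -0.32, "dz": 0, "yaw": 0, "jaw": 1},
    {"dx": 0.18, "dy": -0.36, "dz": 0, "yaw": 0, "jaw": 1},
    {"dx": 0.2, "dy": -0.4, "dz": 0, "yaw": 0, "jaw": 1},
    {"dx": 0.22, "dy": -0.44, "dz": 0, "yaw": 0, "jaw": 1},
    {"dx": 0.24, "dy": -0.48, "dz": 0, "yaw": 0, "jaw": 1},
    {"dx": 0.26, "dy": -0.52, "dz": 0, "yaw": 0, "jaw": 1},
    {"dx": 0.28, "dy": -0.56, "dz": 0, "yaw": 0, "jaw": 1},
    {"dx": 0.3, "dy": -0.6, "dz": 0, "yaw": 0, "jaw": 1},
    {"dx": 0.32, "dy": -0.64, "dz": 0, "yaw": 0, "jaw": 1},
    {"dx": 0.34, "dy": -0.68, "dz": 0, "yaw": 0, "jaw": 1},
    {"dx": 0.36, "dy": -0.72, "dz": 0, "yaw": 1, "jaw": 1},
    {"dx": 0.374, "dy": -0.753, "dz": 0, "yaw": 1.5, "jaw": 1},
    {"dx": 0.374, "dy": -0.753, "dz": 0, "yaw": 1.5, "jaw": 1},
  ],
)

```text
clock: 2.15
eef_pos: [626.7, -161.8, 207.3]
tool_rot: [-3.137, 0.002, 2.761]
force: [-1.1, -0.8, 0.2]
width: 85.5
gripper_force: 0.0
```

```bash
python3 - <<'E'
from h import *
s=read_state(); print({k:np.round(s[k],4) for k in('clock','qpos','eef_pos','tool_rot','force','width')})
E
```

```text
{'clock': np.float64(2.15), 'qpos': array([ 0.1571,  0.6253,  0.0839,  1.529 , -0.0532,  0.9882,  1.4445]), 'eef_pos': array([ 626.7399, -161.7829,  207.347 ]), 'tool_rot': array([-3.1372e+00,  2.1000e-03,  2.7609e+00]), 'force': array([-1.0836, -0.8184,  0.2172]), 'width': np.float64(85.4928)}
```

Emit:
arm_command(
  deltas=[
    {"dx": 0, "dy": 0, "dz": -0.03, "yaw": 0, "jaw": 1},
    {"dx": 0, "dy": 0, "dz": -0.06, "yaw": 0, "jaw": 1},
    {"dx": 0, "dy": 0, "dz": -0.09, "yaw": 0, "jaw": 1},
    {"dx": 0, "dy": 0, "dz": -0.11, "yaw": 0, "jaw": 1},
    {"dx": 0, "dy": 0, "dz": -0.11, "yaw": 0, "jaw": 1},
    {"dx": 0, "dy": 0, "dz": -0.11, "yaw": 0, "jaw": 1},
    {"dx": 0, "dy": 0, "dz": -0.11, "yaw": 0, "jaw": 1},
  ],
)

```text
clock: 2.85
eef_pos: [627.4, -154.0, 99.5]
tool_rot: [3.141, 0.002, 2.769]
force: [-0.7, -0.0, 0.3]
width: 85.3
gripper_force: 0.0
```

```bash
python3 - <<'E'
from h import *
p,d=grab('top','top2')
cv2.imwrite('pics/top2c.png',cv2.resize(p[110:230,290:400,::-1],None,fx=5,fy=5,interpolation=cv2.INTER_CUBIC))
s=read_state(); print({k:np.round(s[k],4) for k in('clock','eef_pos','tool_rot')})
E
```

```text
{'clock': np.float64(2.9), 'eef_pos': array([ 627.5032, -154.0461,   99.6256]), 'tool_rot': array([3.1411e+00, 2.7000e-03, 2.7691e+00])}
```

View pics/top2c.png

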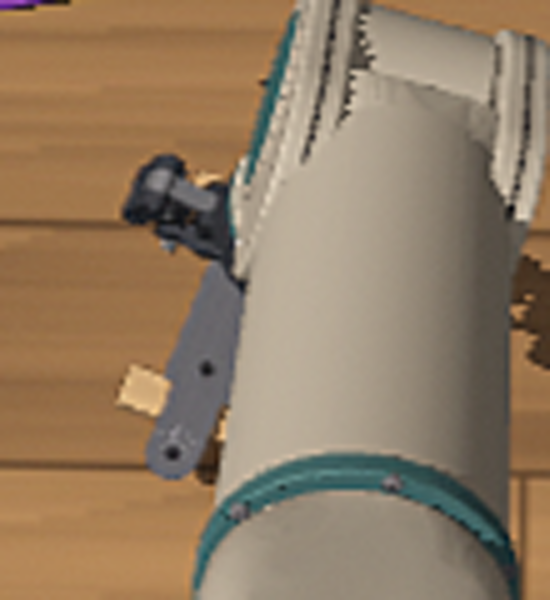

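The gripper is over the strap, with one finger at about (322,149) beside it. The arm hides the knuckle end.

Emit:
arm_command(
  deltas=[
    {"dx": 0, "dy": 0, "dz": -0.03, "yaw": 0, "jaw": 1},
    {"dx": 0, "dy": 0, "dz": -0.05, "yaw": 0, "jaw": 1},
    {"dx": 0, "dy": 0, "dz": -0.07, "yaw": 0, "jaw": 1},
    {"dx": 0, "dy": 0, "dz": -0.085, "yaw": 0, "jaw": 1},
    {"dx": 0, "dy": 0, "dz": -0.085, "yaw": 0, "jaw": 1},
    {"dx": 0, "dy": 0, "dz": -0.085, "yaw": 0, "jaw": 0},
    {"dx": 0, "dy": 0, "dz": -0.085, "yaw": 0, "jaw": 0},
    {"dx": 0, "dy": 0, "dz": -0.085, "yaw": 0, "jaw": 0},
    {"dx": 0, "dy": 0, "dz": -0.085, "yaw": 0, "jaw": 0},
    {"dx": 0, "dy": 0, "dz": -0.085, "yaw": 0, "jaw": 0},
    {"dx": 0, "dy": 0, "dz": -0.085, "yaw": 0, "jaw": 0},
    {"dx": 0, "dy": 0, "dz": -0.085, "yaw": 0, "jaw": 0},
  ],
)

```text
clock: 4.1
eef_pos: [626.4, -154.0, 13.1]
tool_rot: [3.142, 0.0, 2.769]
force: [-0.3, -0.6, -0.2]
width: -0.0
gripper_force: 0.0
```

```bash
python3 - <<'E'
from h import *
p,d=grab('side','side3')
cv2.imwrite('pics/side3c.png',cv2.resize(p[190:300,270:400,::-1],None,fx=5,fy=5,interpolation=cv2.INTER_CUBIC))
s=read_state(); print({k:np.round(s[k],3) for k in('clock','eef_pos','width','gripper_force')})
E
```

```text
{'clock': np.float64(4.15), 'eef_pos': array([ 626.357, -153.993,   13.023]), 'width': np.float64(-0.3), 'gripper_force': np.float64(0.0)}
```

View pics/side3c.png

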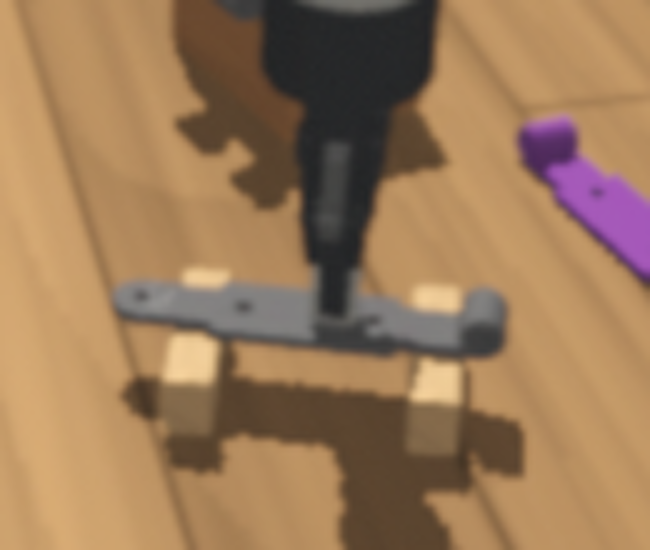

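```bash
python3 - <<'E'
from h import *
z=np.load('pics/side3.npz');p,d=z['p'],z['d']
print('proj tcp,+19,+36,+54+19',proj('side',[[626,-154,13],[626,-154,32],[626,-154,49],[626,-154,86]]).round(1).tolist())
for v in range(212,268,3):
    for u in (337,):
        P=bydepth('side',[[u,v]],[d[v,u]])[0]; print(u,v,p[v,u],P.round(0))
# strap centreline in image
print(proj('side',[[626,-154,36],[620,-173,36],[620,-173,30],[690,-179,41]]).round(1).tolist())
E
```

```text
proj tcp,+19,+36,+54+19 [[335.4, 260.7], [335.7, 254.1], [336.1, 248.1], [336.8, 234.5]]
337 212 [39 40 41] [ 613. -189.  166.]
337 215 [38 40 41] [ 613. -189.  158.]
337 218 [59 59 59] [ 614. -188.  151.]
337 221 [78 77 77] [ 614. -190.  145.]
337 224 [68 68 67] [ 613. -193.  139.]
337 227 [67 68 67] [ 612. -198.  135.]
337 230 [66 66 65] [ 610. -206.  133.]
337 233 [69 69 68] [ 608. -213.  130.]
337 236 [59 60 58] [ 608. -213.  122.]
337 239 [39 40 42] [ 613. -199.  105.]
337 242 [39 40 41] [ 618. -186.   88.]
337 245 [39 40 41] [ 624. -166.   66.]
337 248 [38 40 41] [ 624. -168.   59.]
337 251 [38 39 39] [ 624. -170.   52.]
337 254 [85 83 80] [ 627. -161.   37.]
337 257 [60 60 60] [ 623. -173.   38.]
337 260 [122  97  75] [ 623. -175.   30.]
337 263 [184 142  96] [ 633. -145.   -1.]
337 266 [181 140  94] [ 629. -159.    1.]
[[335.8, 252.7], [335.5, 257.8], [335.4, 259.9], [366.0, 253.9]]
```

```bash
python3 - <<'E'
from h import *
def cloud(f,box,c):
    z=np.load(f'pics/{f}.npz');p,d=z['p'],z['d'];x,y,w,h=box
    vv,uu=np.mgrid[y:y+h,x:x+w]; k=(p[vv,uu].max(2)<62)&(d[vv,uu]>0)
    P=bydepth('side',np.c_[uu[k],vv[k]],d[vv,uu][k])-np.array(c); k2=np.hypot(P[:,0],P[:,1])<75
    P=P[k2]
    for lo in range(-10,200,10):
        q=P[(P[:,2]>=lo)&(P[:,2]<lo+10)]
        if len(q): print(f,lo,len(q),'x',np.percentile(q[:,0],[5,95]).round(0),'y',np.percentile(q[:,1],[5,95]).round(0))
cloud('side0',(140,20,70,90),[252,598,207])
cloud('side3',(300,190,70,75),[626,-154,13])
s=read_state();print(s['qpos'].round(4))
E
```

```text
side0 40 9 x [-23.  23.] y [-50.  47.]
side0 50 18 x [-23.  23.] y [-56.  44.]
side0 60 24 x [-25.  25.] y [-57.  44.]
side0 70 20 x [-25.  23.] y [-58.  44.]
side0 80 31 x [-22.  31.] y [-71.  53.]
side0 90 51 x [-31.  34.] y [-72.  53.]
side0 100 61 x [-29.  30.] y [-69.  52.]
side0 110 69 x [-30.  31.] y [-69.  53.]
side0 120 68 x [-28.  32.] y [-68.  49.]
side0 130 68 x [-20.  31.] y [-68.  48.]
side0 140 42 x [-18.  22.] y [-62.  16.]
side0 150 48 x [-23.  32.] y [-40. -21.]
side0 160 68 x [-26.  34.] y [-39. -18.]
side0 170 59 x [-25.  32.] y [-41. -21.]
side0 180 71 x [-28.  33.] y [-39. -18.]
side0 190 42 x [-24.  35.] y [-40. -19.]
side3 20 23 x [-6. 66.] y [-37. -15.]
side3 30 14 x [-8.  1.] y [-15.  -9.]
side3 40 17 x [-9.  0.] y [-15. -11.]
side3 50 18 x [-9.  1.] y [-14.  -9.]
side3 60 1 x [-5. -5.] y [-28. -28.]
side3 70 18 x [-17.  -3.] y [-35. -26.]
side3 80 12 x [-21.  -4.] y [-45. -37.]
side3 90 35 x [-22.  11.] y [-52.  -6.]
side3 100 46 x [-27.   9.] y [-58. -11.]
side3 110 76 x [-28.   8.] y [-61. -11.]
side3 120 70 x [-21.  20.] y [-42.  12.]
side3 130 49 x [-21.  10.] y [-42.  -8.]
side3 140 49 x [-19.  -0.] y [-39. -29.]
side3 150 93 x [-33.  16.] y [-39. -14.]
side3 160 135 x [-34.  22.] y [-39. -12.]
side3 170 143 x [-35.  24.] y [-39. -10.]
side3 180 145 x [-35.  22.] y [-39. -10.]
side3 190 128 x [-32.  23.] y [-39. -14.]
[ 0.1659  0.8654  0.0537  1.6676 -0.0713  0.6106  1.4573]
```

The picture shows the fingers shut, apparently above the plate, with the tip at about (338,256). I'll lift slightly to see the real fingertip height.

Emit:
arm_command(
  deltas=[
    {"dx": 0, "dy": 0, "dz": 0.02, "yaw": 0, "jaw": 0},
    {"dx": 0, "dy": 0, "dz": 0.04, "yaw": 0, "jaw": 0},
    {"dx": 0, "dy": 0, "dz": 0.05, "yaw": 0, "jaw": 0},
    {"dx": 0, "dy": 0, "dz": 0.05, "yaw": 0, "jaw": 0},
    {"dx": 0, "dy": 0, "dz": 0.05, "yaw": 0, "jaw": 0},
  ],
)

```text
clock: 4.65
eef_pos: [626.1, -153.9, 62.6]
tool_rot: [-3.142, -0.001, 2.769]
force: [-0.4, 0.4, -0.1]
width: 0.2
gripper_force: 0.0
```

```bash
python3 - <<'E'
from h import *
p,d=grab('side','side4')
cv2.imwrite('pics/side4c.png',cv2.resize(p[170:290,270:400,::-1],None,fx=5,fy=5,interpolation=cv2.INTER_CUBIC))
s=read_state(); print({k:np.round(s[k],3) for k in('clock','eef_pos','width','gripper_force')})
print(proj('side',[s['eef_pos'],s['eef_pos']+[0,0,20],s['eef_pos']+[0,0,40]]).round(1).tolist())
for v in range(220,264,2):
    P=bydepth('side',[[337,v]],[d[v,337]])[0]; print(v,p[v,337],P.round(0))
E
```

```text
{'clock': np.float64(4.7), 'eef_pos': array([ 625.68 , -153.785,   62.143]), 'width': np.float64(-0.14), 'gripper_force': np.float64(0.0)}
[[336.1, 243.3], [336.5, 235.9], [336.9, 228.4]]
220 [38 39 40] [ 612. -194.  150.]
222 [40 41 42] [ 616. -183.  138.]
224 [38 39 40] [ 621. -167.  122.]
226 [38 38 40] [ 622. -167.  117.]
228 [38 39 41] [ 622. -167.  112.]
230 [38 39 40] [ 622. -167.  107.]
232 [39 39 41] [ 623. -164.   99.]
234 [56 54 53] [ 622. -167.   96.]
236 [148 121  96] [663. -37.   2.]
238 [183 142  97] [661. -44.   0.]
240 [179 138  93] [660. -50.  -2.]
242 [177 136  92] [656. -63.   1.]
244 [177 136  91] [654. -70.  -0.]
246 [176 135  92] [652. -79.  -0.]
248 [154 132 114] [ 633. -138.   37.]
250 [130 128 126] [ 631. -148.   38.]
252 [129 127 126] [ 629. -152.   36.]
254 [130 128 127] [ 627. -159.   36.]
256 [130 129 127] [ 625. -168.   37.]
258 [106 104 104] [ 623. -174.   36.]
260 [122  97  75] [ 623. -175.   31.]
262 [181 139  94] [ 634. -142.   -1.]
```

View pics/side4c.png

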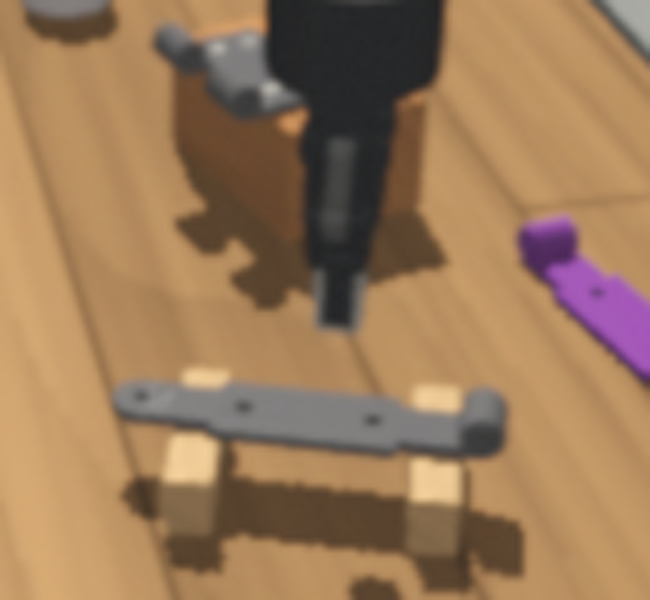

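The shut fingertip sits at about (337,235), while the reported TCP projects to (336,243). Depth puts the tip near z≈91 against 62 reported, so the real tip is about 28 mm higher than reported. The strap has not moved, so I'll regrasp that much lower.

Emit:
arm_command(
  deltas=[
    {"dx": 0, "dy": 0, "dz": 0.01, "yaw": 0, "jaw": 1},
    {"dx": 0, "dy": 0, "dz": 0.01, "yaw": 0, "jaw": 1},
    {"dx": 0, "dy": 0, "dz": 0.01, "yaw": 0, "jaw": 1},
    {"dx": 0, "dy": 0, "dz": 0.01, "yaw": 0, "jaw": 1},
    {"dx": 0, "dy": 0, "dz": 0.01, "yaw": 0, "jaw": 1},
    {"dx": 0, "dy": 0, "dz": 0, "yaw": 0, "jaw": 1},
    {"dx": 0, "dy": 0, "dz": -0.02, "yaw": 0, "jaw": 1},
    {"dx": 0, "dy": 0, "dz": -0.04, "yaw": 0, "jaw": 1},
    {"dx": 0, "dy": 0, "dz": -0.06, "yaw": 0, "jaw": 1},
    {"dx": 0, "dy": 0, "dz": -0.07, "yaw": 0, "jaw": 1},
    {"dx": 0, "dy": 0, "dz": -0.082, "yaw": 0, "jaw": 1},
    {"dx": 0, "dy": 0, "dz": -0.082, "yaw": 0, "jaw": 1},
  ],
)

```text
clock: 5.9
eef_pos: [625.2, -153.7, -20.6]
tool_rot: [-3.141, -0.003, 2.769]
force: [-0.6, 0.6, -0.3]
width: 85.2
gripper_force: 0.0
```

```bash
python3 - <<'E'
from h import *
s=read_state(); print({k:np.round(s[k],3) for k in('clock','eef_pos','tool_rot','width','force')})
p,d=grab('side','side5')
vv,uu=np.mgrid[240:275,300:375]; k=(p[vv,uu].max(2)<75)
P=bydepth('side',np.c_[uu[k],vv[k]],d[vv,uu][k]); P=P[(P[:,1]<-185)&(P[:,1]>-215)]
for lo in range(0,100,8):
    q=P[(P[:,2]>=lo)&(P[:,2]<lo+8)]; print(lo,len(q),q.mean(0).round(0) if len(q) else '')
E
```

```text
{'clock': np.float64(5.9), 'eef_pos': array([ 625.247, -153.708,  -20.634]), 'tool_rot': array([-3.141e+00, -3.000e-03,  2.769e+00]), 'width': np.float64(85.231), 'force': array([-0.577,  0.636, -0.299])}
0 0 
8 0 
16 1 [ 602. -203.   24.]
24 15 [ 606. -206.   29.]
32 36 [ 647. -198.   36.]
40 23 [ 624. -203.   44.]
48 8 [ 634. -201.   49.]
56 3 [ 617. -204.   63.]
64 17 [ 608. -207.   70.]
72 4 [ 612. -207.   76.]
80 11 [ 624. -197.   84.]
88 3 [ 627. -190.   91.]
96 5 [ 598. -214.   99.]
```

Emit:
arm_command(
  deltas=[
    {"dx": 0, "dy": 0, "dz": 0, "yaw": 0, "jaw": 0},
    {"dx": 0, "dy": 0, "dz": 0, "yaw": 0, "jaw": 0},
    {"dx": 0, "dy": 0, "dz": 0, "yaw": 0, "jaw": 0},
    {"dx": 0, "dy": 0, "dz": 0, "yaw": 0, "jaw": 0},
    {"dx": 0, "dy": 0, "dz": 0, "yaw": 0, "jaw": 0},
    {"dx": 0, "dy": 0, "dz": 0, "yaw": 0, "jaw": 0},
  ],
)

```text
clock: 6.55
eef_pos: [626.9, -154.2, -18.0]
tool_rot: [3.141, 0.001, 2.769]
force: [-0.6, -0.2, 5.3]
width: 38.6
gripper_force: 60.0
```

Emit:
arm_command(
  deltas=[
    {"dx": 0, "dy": 0, "dz": 0.02, "yaw": 0, "jaw": 0},
    {"dx": 0, "dy": 0, "dz": 0.04, "yaw": 0, "jaw": 0},
    {"dx": 0, "dy": 0, "dz": 0.06, "yaw": 0, "jaw": 0},
    {"dx": 0, "dy": 0, "dz": 0.08, "yaw": 0, "jaw": 0},
    {"dx": 0, "dy": 0, "dz": 0.09, "yaw": 0, "jaw": 0},
    {"dx": -0.02, "dy": 0.01, "dz": 0.09, "yaw": 4, "jaw": 0},
    {"dx": -0.04, "dy": 0.03, "dz": 0.09, "yaw": 8, "jaw": 0},
    {"dx": -0.06, "dy": 0.05, "dz": 0.09, "yaw": 12, "jaw": 0},
    {"dx": -0.08, "dy": 0.07, "dz": 0.09, "yaw": 16, "jaw": 0},
    {"dx": -0.1, "dy": 0.1, "dz": 0.09, "yaw": 20, "jaw": 0},
    {"dx": -0.121, "dy": 0.13, "dz": 0.09, "yaw": 24, "jaw": 0},
    {"dx": -0.121, "dy": 0.16, "dz": 0.09, "yaw": 28, "jaw": 0},
    {"dx": -0.121, "dy": 0.19, "dz": 0.09, "yaw": 32, "jaw": 0},
    {"dx": -0.121, "dy": 0.22, "dz": 0.09, "yaw": 36, "jaw": 0},
    {"dx": -0.121, "dy": 0.24, "dz": 0.09, "yaw": 37.4, "jaw": 0},
    {"dx": -0.121, "dy": 0.24, "dz": 0.09, "yaw": 37.4, "jaw": 0},
    {"dx": -0.121, "dy": 0.24, "dz": 0.09, "yaw": 37.4, "jaw": 0},
    {"dx": -0.121, "dy": 0.24, "dz": 0.09, "yaw": 37.4, "jaw": 0},
  ],
)

```text
clock: 8.35
eef_pos: [505.1, 84.5, 70.7]
tool_rot: [-3.141, -0.001, -2.863]
force: [-0.0, -0.1, -3.4]
width: 38.8
gripper_force: 61.0
```

```bash
python3 - <<'E'
from h import *
s=read_state(); print({k:np.round(s[k],3) for k in('clock','eef_pos','tool_rot','width','force','gripper_force')})
p,d=grab('side','side6'); q,e=grab('top','top6')
A=cv2.resize(p[130:250,220:370,::-1],(800,640))[:600]; B=cv2.resize(q[120:230,180:330,::-1],(800,587))
cv2.imwrite('pics/s6.png',np.vstack([cv2.resize(A,(400,300)),cv2.resize(B,(400,300))]))
E
```

```text
{'clock': np.float64(8.35), 'eef_pos': array([505.086,  84.506,  70.696]), 'tool_rot': array([-3.141e+00, -1.000e-03, -2.863e+00]), 'width': np.float64(38.763), 'force': array([-0.012, -0.121, -3.449]), 'gripper_force': np.float64(60.968)}
```

View pics/s6.png

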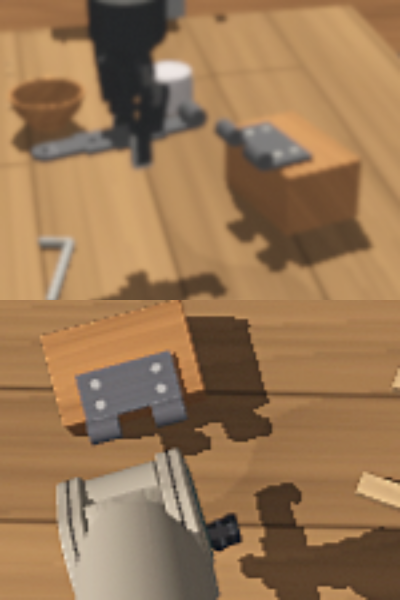

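The strap is held at about (235–295,170–187) in the side view, with the knuckle end towards the jamb's knuckles. The arm hides it from the top, so I'll measure level, yaw and height from side depth.

```bash
cat >> h.py <<'E'
def straplocal(f,tcp,yawdeg,zexp):
    """side depth cloud in frame of the expected strap: origin=knuckle expected, x along yaw"""
    z=np.load(f'pics/{f}.npz');p,d=z['p'],z['d']; vv,uu=np.mgrid[120:270,200:400]
    s=cv2.cvtColor(p,cv2.COLOR_RGB2HSV)[120:270,200:400,1]; k=(s<70)&(d[120:270,200:400]>0)
    uv=np.c_[uu[k],vv[k]]; P=bydepth('side',uv,d[vv,uu][k]); t=np.radians(yawdeg)
    a=np.array([np.cos(t),np.sin(t)]);b=np.array([-a[1],a[0]])
    r=P[:,:2]-np.array(tcp)[:2]; return np.c_[r@a+12.15,r@b,P[:,2]],p[uv[:,1],uv[:,0]],uv
E
python3 - <<'E'
from h import *
s=read_state();t=s['eef_pos']; zt=36+t[2]+18
L,c,uv=straplocal('side6',t,16,0)
k=(abs(L[:,1])<26)&(abs(L[:,2]-zt)<30)&(L[:,0]>-105)&(L[:,0]<105)
for lo in range(-100,105,12):
    q=L[k&(L[:,0]>=lo)&(L[:,0]<lo+12)]
    if len(q): print(lo,len(q),'y',np.percentile(q[:,1],[2,50,98]).round(1),'z',np.percentile(q[:,2],[5,50,95]).round(1))
pl=k&(abs(L[:,1])<17)&(abs(L[:,2]-zt)<8)&((L[:,0]<-10)|(L[:,0]>32))&(L[:,0]<62)
A=np.c_[L[pl][:,:2],np.ones(pl.sum())]; co,res,_,_=np.linalg.lstsq(A,L[pl][:,2],rcond=None); print('plane slope x,y, z0',co,'exp',zt,pl.sum(), np.std(A@co-L[pl][:,2]))
E
```

```text
-100 7 y [-9.7 -3.7  1.6] z [122.  124.7 127.3]
-88 30 y [-16.3  -4.3  11.2] z [122.9 126.1 127.4]
-76 29 y [-17.6  -5.6  14.1] z [123.3 125.9 127.1]
-64 27 y [-16.7  -6.2  11.7] z [123.4 126.  127.4]
-52 30 y [-20.   -4.7  14. ] z [123.2 126.1 127.3]
-40 37 y [-21.8  -5.1  16.6] z [124.1 126.1 128.1]
-28 33 y [-21.2  -4.5  15.4] z [123.3 125.8 127. ]
-16 33 y [-21.5 -13.3  11.3] z [121.6 125.3 127.5]
-4 64 y [-25.3   1.   22.9] z [116.4 126.4 150.2]
8 27 y [-12.1  18.8  23.2] z [124.2 131.2 143.4]
20 5 y [-19.9 -16.1  18.7] z [123.5 125.5 145.1]
32 8 y [-23.5 -19.7 -18.8] z [121.7 125.4 126.5]
44 17 y [-16.8 -11.4   7.9] z [122.8 125.3 126.3]
56 24 y [-18.6  -6.8  14.8] z [122.4 125.  127.2]
68 59 y [-16.6  -5.4  11.2] z [124.4 134.9 140.7]
80 21 y [-14.8  -6.6  10.1] z [123.6 127.1 141.5]
plane slope x,y, z0 [-2.59725283e-03  3.56231614e-02  1.25752794e+02] exp 124.8550003009831 207 1.2275487587380265
```

```bash
cat >> h.py <<'E'
def ext(f,c,yawdeg,zr,xr=(-60,60),yr=(-60,60),cam='side',smax=70):
    z=np.load(f'pics/{f}.npz');p,d=z['p'],z['d']; vv,uu=np.mgrid[0:420,0:560]
    s=cv2.cvtColor(p,cv2.COLOR_RGB2HSV)[:,:,1]; k=(s<smax)&(d>0); uv=np.c_[uu[k],vv[k]]; P=bydepth(cam,uv,d[k]); t=np.radians(yawdeg)
    a=np.array([np.cos(t),np.sin(t)]);b=np.array([-a[1],a[0]]); r=P[:,:2]-np.array(c)[:2]
    L=np.c_[r@a,r@b,P[:,2]]; k=(L[:,2]>zr[0])&(L[:,2]<zr[1])&(L[:,0]>xr[0])&(L[:,0]<xr[1])&(L[:,1]>yr[0])&(L[:,1]<yr[1]); return L[k],uv[k]
E
python3 - <<'E'
from h import *
J=[628.3,121.2]; s=read_state();t=s['eef_pos']; a=np.array([np.cos(np.radians(16)),np.sin(np.radians(16))]); K=t[:2]+67.85*a
pc=lambda q:np.percentile(q,[2,10,50,90,98]).round(1)
L,uv=ext('side6',J,16,(66,82),(14,58),(-42,42)); A=np.c_[L[:,:2],np.ones(len(L))]; co=np.linalg.lstsq(A,L[:,2],rcond=None)[0]; print('jamb plate',co,len(L))
for nm,c,zr,yr in(('jk-',J,(68,100),(-56,-10)),('jk+',J,(68,100),(10,56)),('sk',K,(118,150),(-25,25))):
    L,uv=ext('side6',c,16,zr,(-15,14),yr); print(nm,len(L),'x',pc(L[:,0]),'y',pc(L[:,1]),'z',pc(L[:,2]))
    top=L[L[:,2]>np.percentile(L[:,2],98)-4]; print('  top', top.mean(0).round(1), pc(top[:,1]))
L,uv=ext('top6',J,16,(66,82),(14,58),(-60,60),'top',90); A=np.c_[L[:,:2],np.ones(len(L))];print('top cam plate z',np.median(L[:,2]),'y',pc(L[:,1]))
E
```

```text
jamb plate [-9.95254000e-05 -1.73094688e-03  7.68643371e+01] 159
jk- 91 x [-11.2 -10.1  -4.1   7.2  10. ] y [-49.4 -48.6 -42.3 -25.  -18.7] z [73.4 74.8 85.3 92.6 93.3]
  top [ -2.6 -35.5  91.7] [-49.6 -48.  -35.3 -23.3 -18.2]
jk+ 72 x [-11.6  -9.7  -3.7   8.1  11.3] y [13.1 14.5 20.8 34.9 40.4] z [72.  74.3 84.3 92.3 93.8]
  top [-4.  26.5 91.9] [13.8 14.9 26.8 38.6 40.4]
sk 86 x [-14.3 -11.3  -6.2   4.7   8.1] y [-17.  -15.1  -6.2   9.5  11.4] z [123.2 124.4 131.3 140.6 141.7]
  top [ -2.7  -2.8 140.3] [-16.  -14.7  -4.7   9.8  10.9]
top cam plate z 75.41875622358612 y [-45.5 -37.9  -0.4  37.3  45.2]
```

Level, yaw and relative offsets all check out. Next I'll drop to jamb height, 60 mm short of the block.

Emit:
arm_command(
  deltas=[
    {"dx": 0, "dy": 0.001, "dz": -0.02, "yaw": 0, "jaw": 0},
    {"dx": 0, "dy": 0.001, "dz": -0.04, "yaw": 0, "jaw": 0},
    {"dx": 0, "dy": 0.001, "dz": -0.049, "yaw": 0, "jaw": 0},
    {"dx": 0, "dy": 0.001, "dz": -0.049, "yaw": 0, "jaw": 0},
    {"dx": 0, "dy": 0.001, "dz": -0.049, "yaw": 0, "jaw": 0},
    {"dx": 0, "dy": 0.001, "dz": -0.049, "yaw": 0, "jaw": 0},
    {"dx": 0, "dy": 0.001, "dz": -0.049, "yaw": 0, "jaw": 0},
  ],
)

```text
clock: 9.15
eef_pos: [506.0, 87.1, 22.8]
tool_rot: [-3.141, 0.001, -2.862]
force: [-0.1, 0.6, -3.9]
width: 38.8
gripper_force: 61.0
```

```bash
cat > m.py <<'E'
from h import *
import sys
f=sys.argv[1]
J=np.array([628.3,121.2]); s=read_state();t=s['eef_pos']; a=np.array([np.cos(np.radians(16)),np.sin(np.radians(16))]);b=np.array([-a[1],a[0]]); K=t[:2]+67.85*a
print({k:np.round(s[k],3).tolist() for k in('clock','eef_pos','tool_rot','width','force','gripper_force')})
print('to go: along',(J-K)@a,'lateral',(J-K)@b,'dz',22-t[2])
for i in range(3): grab('side',f+str(i))
pc=lambda q:np.percentile(q,[2,10,50,90,98]).round(1)
def many(*a): return np.vstack([ext(f+str(i),*a)[0] for i in range(3)])
L=many(J,16,(66,82),(14,58),(-42,42)); print('jamb plate z',np.median(L[:,2]))
L=many(K-80*a,16,(66,86),(-88,60),(-16,16)); L=L[(abs(L[:,0]-12)>24)]; A=np.c_[L[:,:2],np.ones(len(L))]; co=np.linalg.lstsq(A,L[:,2],rcond=None)[0]; print('strap plate med',np.median(L[:,2]),'fit',co.round(4),len(L))
for nm,c,yr in(('jk-',J,(-56,-15.5)),('jk+',J,(10,56)),('sk',K,(-25,25))):
    L=many(c,16,(66,98),(-15,14),yr); print(nm,len(L),'x',pc(L[:,0]),'y',pc(L[:,1]),'z',pc(L[:,2]))
    top=L[L[:,2]>np.percentile(L[:,2],98)-4]; print('  top', top.mean(0).round(1), pc(top[:,1]))
E
python3 m.py side7
```

```text
{'clock': 9.15, 'eef_pos': [506.03, 87.059, 22.784], 'tool_rot': [-3.141, 0.001, -2.862], 'width': 38.755, 'force': [-0.061, 0.553, -3.872], 'gripper_force': 60.958}
to go: along 59.09344170027661 lateral -0.883964741419314 dz -0.7839400267805452
jamb plate z 77.09948385332257
strap plate med 77.70866128784871 fit [-1.30000e-03  3.19000e-02  7.75698e+01] 540
jk- 271 x [-11.6 -10.3  -3.3   6.8  11.5] y [-50.6 -48.8 -41.1 -24.  -20. ] z [73.4 75.7 85.6 92.2 93.4]
  top [ -2.  -35.4  91.5] [-49.6 -47.3 -35.8 -21.5 -20.3]
jk+ 217 x [-11.3 -10.4  -3.    8.3  11.4] y [13.3 14.8 20.9 36.8 41.3] z [71.9 75.  85.  92.1 93.2]
  top [-3.8 27.3 91.6] [14.1 15.  28.5 38.7 41.5]
sk 232 x [-14.  -10.8  -6.    4.    7.1] y [-16.8 -15.2  -7.6   5.9   9.8] z [75.  76.5 84.3 92.8 93.7]
  top [-2.5 -3.6 92.1] [-16.2 -13.7  -4.    6.8   9.3]
```

Emit:
arm_command(
  deltas=[
    {"dx": 0.01, "dy": 0.002, "dz": -0.0007, "yaw": 0, "jaw": 0},
    {"dx": 0.02, "dy": 0.0045, "dz": -0.0007, "yaw": 0, "jaw": 0},
    {"dx": 0.029, "dy": 0.007, "dz": -0.0007, "yaw": 0, "jaw": 0},
    {"dx": 0.0338, "dy": 0.0085, "dz": -0.0007, "yaw": 0, "jaw": 0},
    {"dx": 0.0338, "dy": 0.0085, "dz": -0.0007, "yaw": 0, "jaw": 0},
    {"dx": 0.0338, "dy": 0.0085, "dz": -0.0007, "yaw": 0, "jaw": 0},
    {"dx": 0.0338, "dy": 0.0085, "dz": -0.0007, "yaw": 0, "jaw": 0},
    {"dx": 0.0338, "dy": 0.0085, "dz": -0.0007, "yaw": 0, "jaw": 0},
  ],
)

```text
clock: 10.1
eef_pos: [538.7, 95.4, 21.3]
tool_rot: [3.142, -0.001, -2.861]
force: [-0.5, -0.6, -2.7]
width: 38.9
gripper_force: 61.0
```

```bash
python3 m.py side8; python3 - <<'E'
from h import *
p=np.load('pics/side80.npz')['p']
q,_=grab('top','top8')
A=cv2.resize(p[140:230,255:375,::-1],(720,540),interpolation=cv2.INTER_CUBIC); cv2.imwrite('pics/s8.png',A)
E
```

```text
{'clock': 10.1, 'eef_pos': [538.654, 95.377, 21.263], 'tool_rot': [3.142, -0.001, -2.861], 'width': 38.874, 'force': [-0.512, -0.585, -2.726], 'gripper_force': 60.988}
to go: along 25.44053010815757 lateral 0.11266105507577527 dz 0.7374174390267783
jamb plate z 77.06505695692817
strap plate med 76.33808886526765 fit [-2.40000e-03  3.21000e-02  7.61855e+01] 519
jk- 272 x [-11.4 -10.5  -3.6   7.2  12.4] y [-50.  -48.3 -41.7 -24.1 -19.5] z [72.5 75.4 85.3 92.4 93.7]
  top [ -2.4 -35.6  91.9] [-50.4 -48.1 -36.1 -22.5 -19.1]
jk+ 210 x [-11.5 -10.   -2.2   8.9  12.8] y [12.9 15.1 21.3 37.7 42. ] z [71.2 75.3 84.6 92.  93.5]
  top [-3.7 27.2 91.7] [12.3 15.8 27.  38.7 42.4]
sk 259 x [-13.6 -10.4  -4.1   6.5   9.1] y [-17.5 -15.7  -7.9   5.4   9.6] z [73.6 75.2 82.9 91.3 92.5]
  top [-0.9 -4.4 90.8] [-17.4 -15.4  -4.4   7.2  11.2]
```

View pics/s8.png

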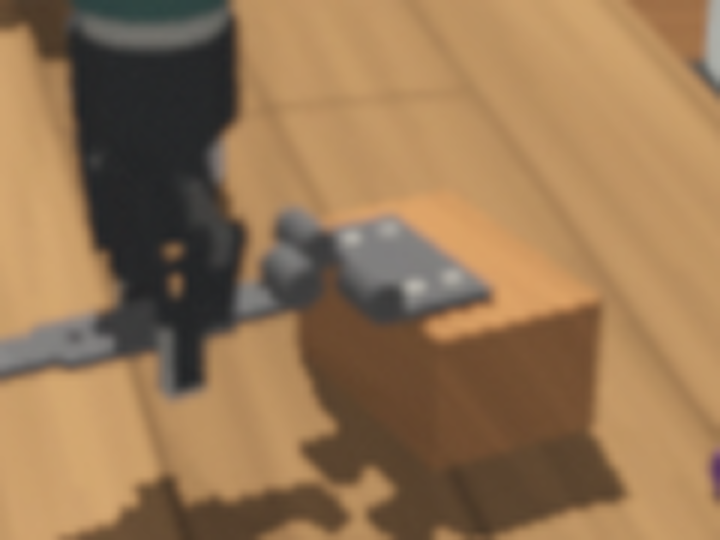

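The knuckle at about (303,186) lines up with the gap between the jamb knuckles at (304,178) and (317,189). It is about 0.7 mm low, so I'll correct that and slide in slowly.

Emit:
arm_command(
  deltas=[
    {"dx": 0.004, "dy": 0.001, "dz": 0.0007, "yaw": 0, "jaw": 0},
    {"dx": 0.008, "dy": 0.0023, "dz": 0.0007, "yaw": 0, "jaw": 0},
    {"dx": 0.012, "dy": 0.0034, "dz": 0.0007, "yaw": 0, "jaw": 0},
    {"dx": 0.016, "dy": 0.0046, "dz": 0.0007, "yaw": 0, "jaw": 0},
    {"dx": 0.02, "dy": 0.0057, "dz": 0.0007, "yaw": 0, "jaw": 0},
    {"dx": 0.023, "dy": 0.0066, "dz": 0.0007, "yaw": 0, "jaw": 0},
    {"dx": 0.023, "dy": 0.0066, "dz": 0.0007, "yaw": 0, "jaw": 0},
    {"dx": 0.023, "dy": 0.0066, "dz": 0.0007, "yaw": 0, "jaw": 0},
    {"dx": 0.023, "dy": 0.0066, "dz": 0.0007, "yaw": 0, "jaw": 0},
    {"dx": 0.023, "dy": 0.0066, "dz": 0.0007, "yaw": 0, "jaw": 0},
    {"dx": 0.023, "dy": 0.0066, "dz": 0.0007, "yaw": 0, "jaw": 0},
  ],
)

```text
clock: 11.4
eef_pos: [562.0, 102.1, 22.0]
tool_rot: [3.142, -0.0, -2.861]
force: [-0.7, 0.5, -3.8]
width: 38.8
gripper_force: 61.0
```

```bash
python3 m.py side9; python3 - <<'E'
from h import *
p=np.load('pics/side90.npz')['p']; q,_=grab('top','top9')
A=cv2.resize(p[150:220,280:360,::-1],(640,560),interpolation=cv2.INTER_CUBIC); cv2.imwrite('pics/s9.png',A)
E
```

```text
{'clock': 11.4, 'eef_pos': [562.012, 102.09, 22.016], 'tool_rot': [3.142, -0.0, -2.861], 'width': 38.848, 'force': [-0.734, 0.519, -3.783], 'gripper_force': 60.988}
to go: along 1.1370253030423798 lateral 0.0980881855803267 dz -0.015632267535224287
jamb plate z 77.14629529617713
strap plate med 76.99079885757442 fit [-4.10000e-03  2.72000e-02  7.67714e+01] 491
jk- 294 x [-12.1 -10.8  -3.9   6.4  10.5] y [-50.5 -48.5 -40.6 -21.9 -16. ] z [72.9 75.9 84.9 92.6 93.7]
  top [ -2.1 -34.   92. ] [-49.2 -47.5 -34.3 -19.5 -16.7]
jk+ 77 x [-11.5 -10.6  -6.3   0.7   5.1] y [10.3 11.5 17.8 27.8 36.1] z [76.1 78.1 90.2 92.8 93.4]
  top [-2.2 20.9 91.9] [10.8 13.1 19.6 30.7 36.7]
sk 280 x [-14.2 -10.9  -7.2   2.    6.3] y [-23.7 -18.9  -3.1  17.7  22.3] z [72.6 76.4 87.6 92.6 93.6]
  top [-1.4 -1.1 91.8] [-23.7 -19.6  -2.3  19.3  22.6]
```

View pics/s9.png

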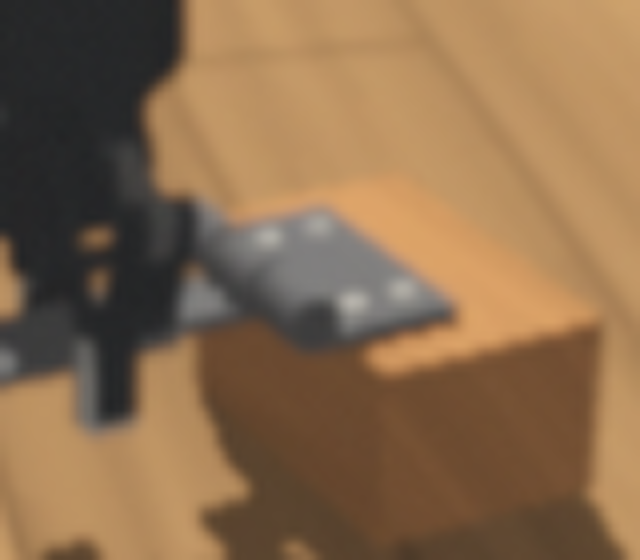

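The three knuckles now form one continuous tube from about (305,178) to (319,190). I'll do one last check of depth and height along it.

```bash
python3 - <<'E'
from h import *
J=np.array([628.3,121.2])
L=np.vstack([ext(f'side9{i}',J,16,(78,98),(-16,14),(-55,45))[0] for i in range(3)])
for lo,hi in((-47,-34),(-34,-20),(-16,-8),(-8,0),(0,9),(14,24),(24,36)):
    q=L[(L[:,1]+3.3>=lo)&(L[:,1]+3.3<hi)]
    # circle fit of radius 11
    from scipy.optimize import least_squares
    r=least_squares(lambda c:np.hypot(q[:,0]-c[0],q[:,2]-c[1])-11,[0,81],loss='soft_l1')
    print(lo,len(q),'axis x,z',r.x.round(2),'front',np.percentile(q[:,0],5).round(1),'top',np.percentile(q[:,2],95).round(1))
E
```

```text
-47 119 axis x,z [-0.71 81.36] front -10.8 top 93.3
-34 74 axis x,z [-0.4  81.91] front -12.1 top 93.2
-16 40 axis x,z [-0.25 81.24] front -13.1 top 93.2
-8 43 axis x,z [ 0.22 81.6 ] front -11.2 top 93.2
0 42 axis x,z [ 0.09 82.03] front -11.2 top 93.4
14 40 axis x,z [ 0.15 81.29] front -11.1 top 92.6
24 23 axis x,z [ 0.48 81.88] front -10.5 top 93.6
```

```bash
python3 -c "
from cell import *
print(finish_job())"
```

```text
the job is handed in; nothing more can be done
None
```

I handed the job in with the strap still in the gripper, its knuckle between the two jamb knuckles. My last measurements put it within about 0.5 mm of the jamb axis in height and depth, level and with no noticeable push on the jamb; the hand-in call returned no verdict.

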